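# Stand the vanity mirror on its kickstand

## Robot

A 6-joint arm with a two-finger parallel gripper is mounted at the origin on the work surface. World frame = base frame: x ahead of the robot, y to its left, z up, the work surface at z = 0. Lengths are in m, angles in rad, forces in N, time in s.
With the tool pointing down it reaches from about 0.35 to 0.775 m from the base axis. Payload 5.5 kg.
Tool frame: the origin (TCP) lies at the very end of the fingers, on their centre line; the grasp point (between the pads) lies 19 mm behind it; z points along the fingers, y is the line along which they close (so a half turn about z gives the same grasp; the last joint's range is limited). The gripper opens to 85 mm and grips with 20 to 120 N. Pads are 22 mm wide; open, the fingers measure 114 mm over their backs; the gripper's body (76 mm by 85 mm) begins 54 mm behind the grasp point. The pads swing forward as they close: fully open they stand 13 mm farther back than shut.
Start: joints at [-1.282, 0.313, 0.046, 1.304, 0, 1.431], TCP at [0.239, -0.523, 0.231] pointing down, gripper open.
Joint ranges: [-2.76, 2.76], [-0.86, 1.69], [-1.03, 1.26], [-2.2, 2.34], [-1.47, 1.5], [-3.14, 3.14]. Speed limits (rad/s): [2.57, 2.57, 3.14, 3.14, 3.14, 3.14].

## Interface

Orientations are given as a unit quaternion [w, x, y, z].
In Python, from workcell import env gives the robot as it stands. The module is installed in compiled form; this text tells all that it offers.
- The arm moves only by the tool jog_arm, never from a script. Its argument "rows" is a list of rows, each a list of 6 numbers: the shift along the world's x, y, z in units of 40 mm (1.0 is 40 mm), then the turn, a rotation vector about the world's x, y, z in units of 6 degrees (1.0 is 6 degrees). In form: [[x, y, z, wx, wy, wz], ...]. A call has 1 to 12 rows; each row is the pose to reach, as a shift and turn from the pose commanded when the call began; what a row does not reach only later rows make up. A row lasts 1/12 s, in which the tool goes at most 41.7 mm and 7.16 degrees, less where a joint would pass 70% of its speed; a pose out of reach is approached as far as the arm can. A call with a gripper value outside its range is refused whole. "jaw" is the gripper command: -1 is fully open, 1 is shut, values between are in proportion, set as the call begins (left out, the last holds). The fingers move at their own pace and stop on an object; "force" is the grip in N (left out, the last holds). Time passes only in rows, so rows that repeat a pose let the fingers close. It gives the time, the measured TCP pose, the force, the opening and the grip force at its end, in the units of the state.
- env.get_state(): the state, without advancing time (a new reading comes with each control period).
- env.read_camera(name): name is "scene" or "side" or "wrist"; returns a dict with "pixels" (480x640x3 uint8, red, green, blue), "mtx" (3x3 intrinsics, pixels), "cam_to_world" (4x4, takes a point from camera to world coordinates). Camera axes: x right, y up, looking along -z (the intrinsics and any distortion apply to the point x, -y, -z); pixel columns grow to the right and rows downward; lengths in m; the calibration is good to about 2 mm. A picture is of the moment at which its call begins. There is no depth.
- env.hand_in(): hands the job in; it is judged then, once.
The state is a dict: "clock": time; "joint_pos": joint angles; "qvel": joint speeds; "tau": joint torques, N m; "tcp_pos": TCP position; "orientation": TCP orientation; "wrist_force": force on the tool from outside, world axes, zero at the start; "ft_torque": the same for the moment, N m; "finger_gap": finger opening in m; "grip_force": force on a finger pad.
Only numpy, scipy, OpenCV 4.12 (cv2) and the standard library are available. Lean on these libraries where they do the work, as an engineer would, in place of code of your own. Each camera call takes 0.05 s, during which the arm holds its last target. There are 200 camera calls.

## Task

One of the two wood-framed mirrors beside the sink has a fold-out kickstand on its back. While it is still in its holder, swing its kickstand out until it is square to the back; then lift the mirror out and stand it on the cork mat, leaning back on the kickstand, its bottom edge running along the mat's long side and both the frame and the kickstand's foot on the mat. Leave the other mirror alone in its holder.

Things in the scene. Friction and masses are not known exactly. Their poses are not given: they have to be found in the camera images.
- mirror: mirror with the kickstand: wooden frame 150 mm wide (its y), 120 high (z), 12 thick (x), about 0.3 kg; origin at the centre of its underside; glass faces its -x, the back with the kickstand its +x. At the start upright in a holder's slot, where it can rock a few degrees; it lifts straight up. Standing on its open kickstand it leans back (top towards its +x) about 15 degrees.
- kickstand (a joint): angle of the kickstand: 0 folded along the back to the mirror's +y, 1.57 (stop) square to the back, to its +x; clockwise from above. A gate on an upright hinge at mid-back: 5 mm plate, 40 to 80 mm above the frame's underside, ending in an upright round post, 10 mm diameter, 92 mm from the hinge; folded, the post stands 17 mm outside the frame's side edge. Stays where left; 0.3 N moves it.
- hinge (a point): point on the kickstand's upright hinge axis, level with the frame's underside: 10 mm behind the frame's mid-plane (mirror's +x), midway across its width
- post_top (a point): centre of the top end of the kickstand's post, level with the frame's top edge (120 mm above the frame's underside)
- foot (a point): centre of the lower end of the kickstand's post (the foot), 26 mm above the level of the frame's underside while the frame is upright
- dock_a: grey plastic holder of the mirror with the kickstand, fixed: 64 mm deep (its x), 110 wide (its y), 22 high, with a slot along y 14 mm wide whose floor is 4 mm above the counter; origin at the centre of its underside
- mat: flat cork mat, fixed, 200 mm (its x) by 240 mm (its y, the long side), 4 mm thick; origin at the centre of its underside
- plain_mirror: the other mirror, of the same size and look but without a kickstand, upright in a second holder of the same kind; leave it alone; origin at the centre of its underside

How it is judged:
By the outcome, as a careful person would: the job done as asked, in the order asked, and still so for the second after the job is handed in, with the robot touching nothing.
It also fails if it takes over 54 s, if anything falls off the work surface, if the arm or the gripper's body presses on something with over 40 N, if the wrist force passes 120 N, or if a joint passes its speed limit or range.

## Working session

There is one attempt and no reset: what is moved stays moved. The work goes in short steps, Python scripts to look and compute and a tool call to move; the robot and the scene stay as the last step left them, time stands still between calls to the robot, and variables do not carry over. Pictures are saved under pics/ and viewed, at most 10 in all, crops included, and the job is handed in when it is done.

Besides the shell and the picture viewer there is one more tool, called after ">>>" as name(argument=value, ...), one argument or row to a line, values as JSON. jog_arm: Moves the arm, as the interface text tells. Its arguments: {"type":"object","properties":{"rows":{"type":"array","items":{"type":"array","items":{"type":"number"}}},"jaw":{"type":"number"},"force":{"type":"number"}},"required":["rows"]}

```bash
mkdir -p pics; python3 - <<'E'
from workcell import env
import cv2,numpy as np
for n in ["scene","side"]:
    c=env.read_camera(n); cv2.imwrite(f"pics/{n}0.png",c["pixels"][:,:,::-1]); print(n,c["mtx"].tolist(),np.round(c["cam_to_world"],3).tolist(),c.keys())
s=env.get_state(); print(s)
E
```

```text
scene [[584.2562415509818, 0.0, 322.4934026418978], [0.0, 584.2562415509818, 235.6539734652663], [0.0, 0.0, 1.0]] [[-0.315, -0.561, 0.766, 1.36], [0.949, -0.179, 0.259, 0.33], [-0.008, 0.808, 0.589, 0.768], [0.0, 0.0, 0.0, 1.0]] dict_keys(['pixels', 'mtx', 'cam_to_world'])
side [[438.5780893070488, 0.0, 320.2822246658306], [0.0, 438.5780893070488, 243.99023925561775], [0.0, 0.0, 1.0]] [[0.993, 0.091, -0.077, 0.42], [-0.118, 0.703, -0.702, -0.583], [-0.01, 0.706, 0.708, 0.739], [0.0, 0.0, 0.0, 1.0]] dict_keys(['pixels', 'mtx', 'cam_to_world'])
{'clock': 0.1, 'joint_pos': array([-1.28158269e+00,  3.13926116e-01,  4.50989366e-02,  1.30360628e+00,
       -6.40734837e-06,  1.43120662e+00]), 'qvel': array([ 0.00032764, -0.00135457,  0.00147092, -0.00079036,  0.00195728,
        0.00165687]), 'tau': array([ 2.67186610e-03, -4.81723809e+01,  2.99245334e+01,  1.26714617e-02,
       -1.47589353e-04,  1.87167223e-05]), 'tcp_pos': array([ 0.23893893, -0.52250378,  0.23050018]), 'orientation': array([-8.16039184e-04,  9.77103543e-01,  2.12762769e-01, -6.43763028e-05]), 'wrist_force': array([ 0.35526334, -0.16520152,  0.43129933]), 'ft_torque': array([ 0.0189362 , -0.00182226, -0.02363186]), 'grip_force': 0.0, 'finger_gap': 0.08505662240682808}
```

View pics/scene0.png

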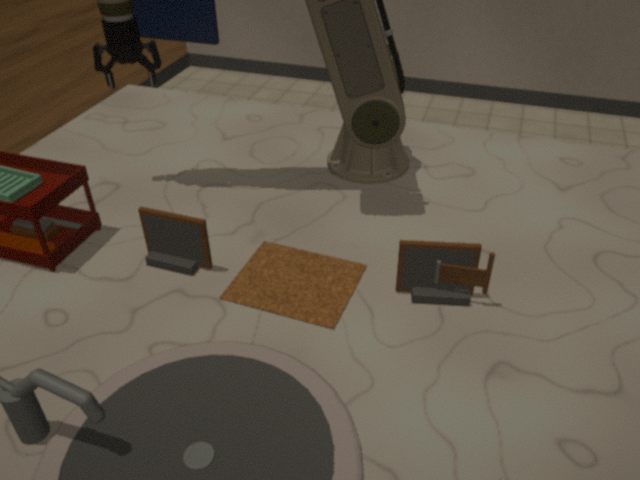

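View pics/side0.png

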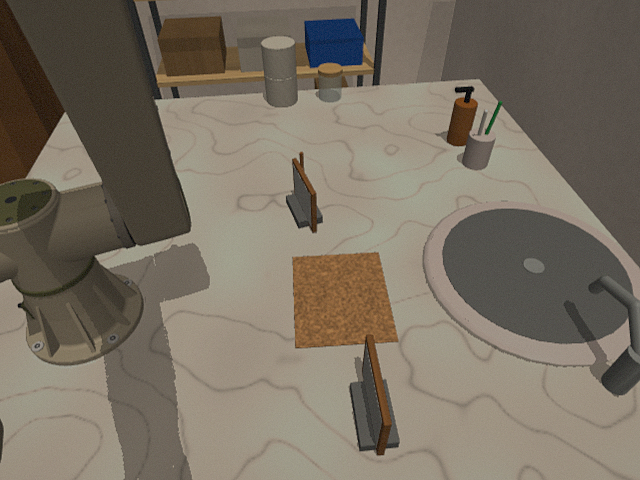

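Scene view: the kickstand mirror is the right one (top edge (400,241)–(480,243), post top about (492,254), kickstand to the right). The mat's centre is about (295,283), and the plain mirror is at the left (175,240). Next I measure the mat and zoom in on the mirror.

```bash
cat > h.py <<'E'
from workcell import env
import cv2,numpy as np
def ray(c,u,v):
    K=c["mtx"];T=c["cam_to_world"]
    d=T[:3,:3]@np.array([(u-K[0,2])/K[0,0],-(v-K[1,2])/K[1,1],-1.]); return T[:3,3],d
def onz(c,u,v,z):
    o,d=ray(c,u,v); return (o+d*(z-o[2])/d[2])
def matmask(c):
    h=cv2.cvtColor(c["pixels"],cv2.COLOR_RGB2HSV)
    return cv2.inRange(h,(5,90,60),(25,255,255))
E
python3 - <<'E'
from h import *
pics=[]
for n,p,z,r in [("scene",(290,280),.004,(380,230,510,320)),("side",(340,300),.004,(270,140,350,240))]:
    c=env.read_camera(n); m=cv2.morphologyEx(matmask(c),cv2.MORPH_CLOSE,np.ones((5,5)))
    k,l,st,ce=cv2.connectedComponentsWithStats(m); i=l[p[1],p[0]]
    cn=max(cv2.findContours((l==i).astype(np.uint8),cv2.RETR_EXTERNAL,cv2.CHAIN_APPROX_NONE)[0],key=len)
    q=cv2.approxPolyDP(cn,10,True)[:,0]
    P=np.array([onz(c,*a,z)[:2] for a in q]); print(n,q.tolist(),P.round(3).tolist(),P.mean(0).round(3), cv2.minAreaRect(np.array([onz(c,*a,z)[:2] for a in cn[:,0]],np.float32)*1000))
    x0,y0,x1,y1=r; im=c["pixels"][y0:y1,x0:x1,::-1]; s=540/(y1-y0); s=min(s,4.5) if n=="scene" else 5
    im=cv2.resize(im,None,fx=s,fy=s,interpolation=cv2.INTER_CUBIC); print(n,"crop scale",s)
    im=np.clip(im*1.6,0,255).astype(np.uint8)
    cv2.imwrite(f"pics/crop_{n}.png",im)
E
```

```text
scene [[220, 296], [333, 328], [366, 265], [265, 241]] [[0.617, -0.134], [0.633, 0.102], [0.438, 0.112], [0.424, -0.121]] [ 0.528 -0.01 ] ((529.112060546875, -10.657661437988281), (238.76991271972656, 200.65049743652344), 87.14318084716797)
scene crop scale 4.5
side [[293, 257], [295, 346], [368, 344], [383, 454], [391, 422], [374, 343], [397, 337], [378, 253]] [[0.433, 0.111], [0.419, -0.124], [0.559, -0.137], [0.543, -0.339], [0.568, -0.29], [0.571, -0.136], [0.618, -0.128], [0.629, 0.098]] [ 0.542 -0.118] ((518.936767578125, -114.92311096191406), (444.91790771484375, 199.32774353027344), 87.1871337890625)
side crop scale 5
```

View pics/crop_scene.png

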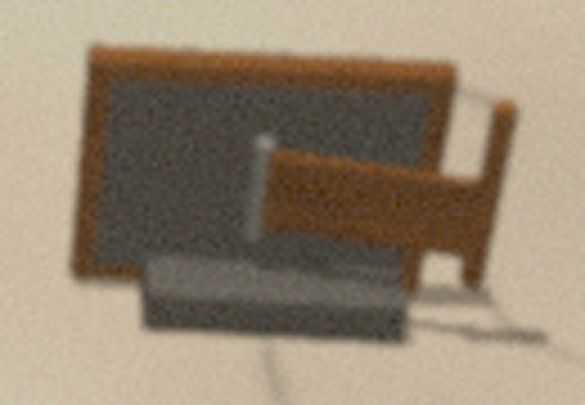

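View pics/crop_side.png

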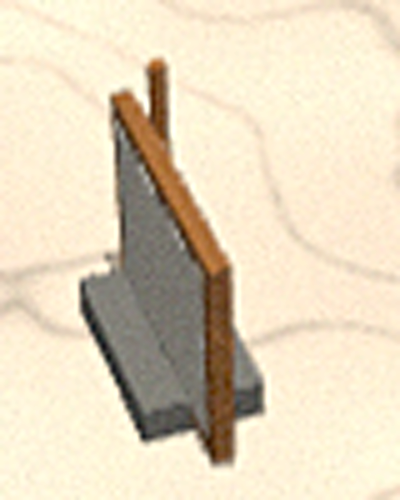

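The crops show the folded kickstand at the mirror's right. In the scene crop the post top is (507,105) and the far top corners are (95,45) and (455,65). In the side crop the top-edge ends are (122,95) and (219,267), and the post top is (157,63).

```bash
python3 - <<'E'
from h import *
sc=env.read_camera("scene"); si=env.read_camera("side")
S=lambda x,y:onz(sc,380+x/4.5,230+y/4.5,.124).round(4)
D=lambda x,y:onz(si,270+x/5,140+y/5,.124).round(4)
print("post",S(507,103),D(157,62))
print("scene far top corners",S(93,45),S(456,64))
print("side ends",D(122,95),D(219,267), D(113,97),D(132,92),D(208,270),D(231,262))
# dock base front bottom edge z=0, scene
for p in [(145,328),(404,340)]: print("dock bottom",onz(sc,380+p[0]/4.5,230+p[1]/4.5,0).round(4))
for p in [(145,440),(263,413)]: print("dock side",onz(si,270+p[0]/5,140+p[1]/5,0).round(4))
E
```

```text
post [0.4799 0.3533 0.124 ] [0.4782 0.3529 0.124 ]
scene far top corners [0.4919 0.1883 0.124 ] [0.4598 0.3312 0.124 ]
side ends [0.4586 0.3264 0.124 ] [0.4913 0.1862 0.124 ] [0.4541 0.3253 0.124 ] [0.4637 0.3283 0.124 ] [0.4862 0.1848 0.124 ] [0.497  0.1891 0.124 ]
dock bottom [0.5177 0.2254 0.    ]
dock bottom [0.4914 0.3314 0.    ]
dock side [0.4547 0.2107 0.    ]
dock side [0.5149 0.2229 0.    ]
```

>>> jog_arm(
  rows=[
    [4.5, 9.3, 0.3, 0, 0, 13.1],
    [4.5, 9.3, 0.3, 0, 0, 13.1],
    [4.5, 9.3, 0.3, 0, 0, 13.1],
    [4.5, 9.3, 0.3, 0, 0, 13.1],
    [4.5, 9.3, 0.3, 0, 0, 13.1],
    [4.5, 9.3, 0.3, 0, 0, 13.1],
    [4.5, 9.3, 0.3, 0, 0, 13.1],
    [4.5, 9.3, 0.3, 0, 0, 13.1],
    [4.5, 9.3, 0.3, 0, 0, 13.1],
    [4.5, 9.3, 0.3, 0, 0, 13.1],
    [4.5, 9.3, 0.3, 0, 0, 13.1],
    [4.5, 9.3, 0.3, 0, 0, 13.1],
  ],
  jaw=1,
  force=20,
)

```text
clock: 1.3
tcp_pos: [0.4198, -0.1488, 0.2435]
orientation: [0.0, 0.618, 0.786, 0.0]
wrist_force: [0.1, 0.5, -0.3]
finger_gap: 0.0002
grip_force: 0.0
```

>>> jog_arm(
  rows=[
    [0.8, 12.5, 0, 0, 0, 0],
    [0.8, 12.5, 0, 0, 0, 0],
    [0.8, 12.5, 0, 0, 0, 0],
    [0.8, 12.5, 0, 0, 0, 0],
    [0.8, 12.5, 0, 0, 0, 0],
    [0.8, 12.5, 0, 0, 0, 0],
    [0.8, 12.5, 0, 0, 0, 0],
    [0.8, 12.5, 0, 0, 0, 0],
    [0.8, 12.5, 0, 0, 0, 0],
    [0.8, 12.5, 0, 0, 0, 0],
    [0.8, 12.5, 0, 0, 0, 0],
    [0.8, 12.5, 0, 0, 0, 0],
  ],
)

```text
clock: 2.3
tcp_pos: [0.4517, 0.3489, 0.2432]
orientation: [0.0, 0.624, 0.782, 0.0]
wrist_force: [0.6, 0.3, 0.4]
finger_gap: 0.0
grip_force: 0.0
```

>>> jog_arm(
  rows=[
    [0, 0.6, 0, 0, 0, 0],
    [0, 0.6, 0, 0, 0, 0],
    [0, 0.6, 0, 0, 0, 0],
  ],
)

```text
clock: 2.55
tcp_pos: [0.4514, 0.372, 0.2425]
orientation: [0.0, 0.622, 0.783, -0.001]
wrist_force: [0.3, -0.1, -0.4]
finger_gap: 0.0
grip_force: 0.0
```

```bash
python3 - <<'E'
from h import *
c=env.read_camera("wrist"); cv2.imwrite("pics/w1.png",c["pixels"][:,:,::-1])
s=env.get_state(); print(s["tcp_pos"],s["orientation"],s["joint_pos"].round(3))
a=np.radians(13.1); x=np.array([np.cos(a),np.sin(a)]); y=np.array([-x[1],x[0]])
H=np.array([.488,.261]); 
for t in range(8,93,6):
    r=np.radians(t); D=min(.0145/max(np.cos(r),1e-6),.011/max(np.sin(r),1e-6))+.005
    C=.092*np.array([np.sin(r),np.cos(r)])-D*np.array([np.cos(r),-np.sin(r)])
    W=H+C[0]*x+C[1]*y; print(t,W.round(4),((W-[.4518,.3508])/.04).round(2))
E
```

```text
[0.45140881 0.37102502 0.24271923] [ 8.18304380e-05  6.22485302e-01  7.82631162e-01 -7.12138898e-04] [ 5.510e-01  3.300e-01  9.800e-02  1.340e+00 -1.000e-03  1.895e+00]
8 [0.4603 0.3509] [0.21 0.  ]
14 [0.4695 0.3533] [0.44 0.06]
20 [0.4788 0.3548] [0.67 0.1 ]
26 [0.4879 0.3554] [0.9  0.11]
32 [0.4969 0.3552] [1.13 0.11]
38 [0.506  0.3541] [1.35 0.08]
44 [0.5174 0.3506] [ 1.64 -0.  ]
50 [0.5278 0.3462] [ 1.9  -0.12]
56 [0.5372 0.3408] [ 2.14 -0.25]
62 [0.5459 0.3346] [ 2.35 -0.4 ]
68 [0.5536 0.3277] [ 2.54 -0.58]
74 [0.5604 0.3201] [ 2.71 -0.77]
80 [0.5663 0.312 ] [ 2.86 -0.97]
86 [0.5712 0.3034] [ 2.99 -1.19]
92 [0.5752 0.2944] [ 3.08 -1.41]
```

View pics/w1.png

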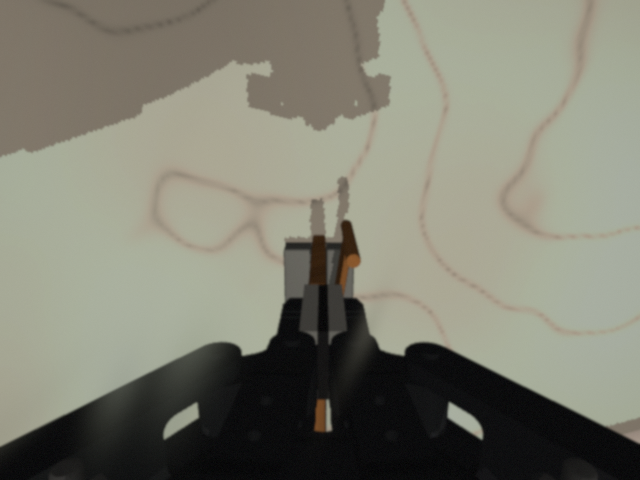

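Wrist view: the post top is at (353,260) with its foot at (346,222). The frame end is near (318,240), and the closed fingers are at (322,310).

```bash
python3 - <<'E'
from h import *
c=env.read_camera("wrist")
print(c["cam_to_world"].round(3).tolist())
for p in [(353,260),(313,284),(326,284),(318,415),(326,415),(322,432)]: print(p,onz(c,*p,.124).round(4))
for p in [(312,237),(326,237)]: print(p,onz(c,*p,.004).round(4))
print("foot",onz(c,346,222,.030).round(4))
p=c["pixels"]; 
E
```

```text
[[0.974, -0.217, -0.06, 0.436], [0.225, 0.937, 0.266, 0.437], [-0.001, -0.273, 0.962, 0.385], [0.0, 0.0, 0.0, 1.0]]
(353, 260) [0.4761 0.3513 0.124 ]
(313, 284) [0.4544 0.329  0.124 ]
(326, 284) [0.4628 0.3309 0.124 ]
(318, 415) [0.4805 0.2296 0.124 ]
(326, 415) [0.4861 0.2309 0.124 ]
(322, 432) [0.4866 0.2158 0.124 ]
(312, 237) [0.4514 0.3253 0.004 ]
(326, 237) [0.4642 0.3282 0.004 ]
foot [0.476  0.3527 0.03  ]
```

>>> jog_arm(
  rows=[
    [-0.05, -0.59, 0, 0, 0, 0.1],
    [-0.05, -0.59, -1, 0, 0, 0.1],
    [-0.05, -0.59, -1.9, 0, 0, 0.1],
    [-0.05, -0.59, -2.7, 0, 0, 0.1],
    [-0.05, -0.59, -3.3, 0, 0, 0.1],
    [-0.05, -0.59, -3.64, 0, 0, 0.1],
    [-0.05, -0.59, -3.64, 0, 0, 0.1],
  ],
)

```text
clock: 3.23
tcp_pos: [0.4471, 0.3449, 0.0945]
orientation: [-0.001, 0.619, 0.785, -0.003]
wrist_force: [-0.4, -0.1, 0.0]
finger_gap: -0.0001
grip_force: 0.0
```

>>> jog_arm(
  rows=[
    [0.1, 0, 0, 0, 0, 0],
    [0.21, 0, 0, 0, 0, 0],
    [0.32, 0, 0, 0, 0, 0],
    [0.44, 0.03, 0, 0, 0, 0],
    [0.55, 0.05, 0, 0, 0, 0],
    [0.67, 0.07, 0, 0, 0, 0],
    [0.78, 0.08, 0, 0, 0, 0],
    [0.9, 0.08, 0, 0, 0, 0],
    [1.01, 0.08, 0, 0, 0, 0],
    [1.13, 0.08, 0, 0, 0, 0],
    [1.24, 0.07, 0, 0, 0, 0],
    [1.35, 0.05, 0, 0, 0, 0],
  ],
)

```text
clock: 4.23
tcp_pos: [0.5034, 0.3504, 0.0976]
orientation: [-0.0, 0.617, 0.787, -0.0]
wrist_force: [-0.1, -0.9, -0.5]
finger_gap: 0.0001
grip_force: 0.2
```

>>> jog_arm(
  rows=[
    [0.15, -0.03, 0, 0, 0, 0],
    [0.29, -0.08, 0, 0, 0, 0],
    [0.42, -0.14, 0, 0, 0, 0],
    [0.55, -0.2, 0, 0, 0, 0],
    [0.67, -0.26, 0, 0, 0, 0],
    [0.79, -0.33, 0, 0, 0, 0],
    [0.9, -0.4, 0, 0, 0, 0],
    [1.0, -0.48, 0, 0, 0, 0],
    [1.1, -0.57, 0, 0, 0, 0],
    [1.19, -0.66, 0, 0, 0, 0],
    [1.28, -0.75, 0, 0, 0, 0],
    [1.36, -0.85, 0, 0, 0, 0],
  ],
)

```text
clock: 5.23
tcp_pos: [0.5579, 0.3162, 0.0978]
orientation: [0.0, 0.617, 0.787, 0.0]
wrist_force: [-0.3, 1.2, -0.4]
finger_gap: -0.0
grip_force: 0.2
```

```bash
python3 - <<'E'
from h import *
s=env.get_state(); print(s["tcp_pos"],s["wrist_force"])
c=env.read_camera("wrist"); d=env.read_camera("scene")
a=cv2.resize(c["pixels"][120:480,140:500,::-1],(400,400)); b=cv2.resize(d["pixels"][200:330,370:540,::-1],(523,400))[:,:400]
cv2.imwrite("pics/w2.png",np.hstack([a,b]))
E
```

```text
[0.55792954 0.31618236 0.09784623] [-0.2889158   1.20411966 -0.44784139]
```

View pics/w2.png

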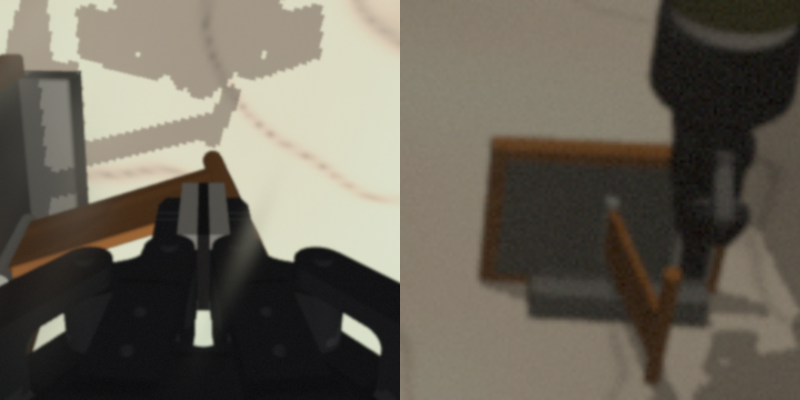

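>>> jog_arm(
  rows=[
    [0.08, -0.1, 0, 0, 0, 0],
    [0.15, -0.2, 0, 0, 0, 0],
    [0.22, -0.31, 0, 0, 0, 0],
    [0.28, -0.42, 0, 0, 0, 0],
    [0.33, -0.53, 0, 0, 0, 0],
    [0.37, -0.64, 0, 0, 0, 0],
    [0.37, -0.64, 0, 0, 0, 0],
    [0.37, -0.64, 0, 0, 0, 0],
  ],
)

```text
clock: 6.0
tcp_pos: [0.572, 0.2906, 0.0977]
orientation: [-0.0, 0.617, 0.787, -0.0]
wrist_force: [-1.3, 1.2, -0.4]
finger_gap: -0.0001
grip_force: 1.1
```

>>> jog_arm(
  rows=[
    [0.01, -0.03, 0, 0, 0, 0],
    [0.01, -0.06, 0, 0, 0, 0],
    [0.01, -0.06, 0, 0, 0, 0],
  ],
)

```text
clock: 6.25
tcp_pos: [0.5725, 0.289, 0.0979]
orientation: [-0.0, 0.617, 0.787, 0.001]
wrist_force: [-2.7, 4.2, 1.2]
finger_gap: 0.0003
grip_force: 2.5
```

```bash
python3 - <<'E'
from h import *
s=env.get_state(); print(s["tcp_pos"],s["wrist_force"])
c=env.read_camera("side"); d=env.read_camera("scene")
a=cv2.resize(c["pixels"][130:240,260:370,::-1],(400,400),interpolation=3); b=cv2.resize(d["pixels"][220:320,370:470,::-1],(400,400),interpolation=3)
cv2.imwrite("pics/w3.png",np.clip(np.hstack([a,b])*1.5,0,255).astype(np.uint8))
E
```

```text
[0.57252757 0.28899133 0.09791505] [-2.70394305  4.23538123  1.19575058]
```

View pics/w3.png

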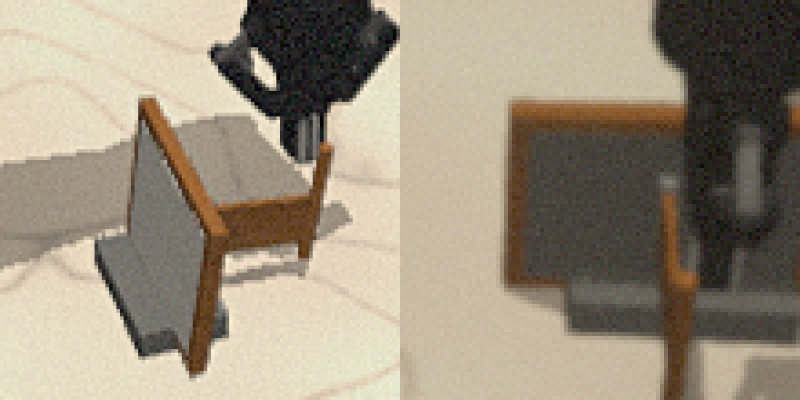

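>>> jog_arm(
  rows=[
    [-0.03, 0.12, 0, 0, 0, 0],
    [-0.07, 0.3, 0, 0, 0, 0],
    [-0.07, 0.5, 0.8, 0, 0, 0],
    [-0.07, 0.9, 1.8, 0, 0, 0],
    [-0.07, 1.3, 2.8, 0, 0, 0],
    [-0.07, 1.3, 3.2, 0, 0, 0],
  ],
  jaw=-0.2,
)

```text
clock: 6.85
tcp_pos: [0.5719, 0.3432, 0.2315]
orientation: [0.002, 0.617, 0.787, 0.004]
wrist_force: [0.0, 0.2, -0.3]
finger_gap: 0.0516
grip_force: 0.0
```

```bash
python3 - <<'E'
from h import *
s=env.get_state(); print(s["tcp_pos"],s["finger_gap"])
c=env.read_camera("side"); d=env.read_camera("wrist")
a=cv2.resize(c["pixels"][130:240,260:370,::-1],(500,500),interpolation=3); b=cv2.resize(d["pixels"][:,::-1][:,::-1][120:480,0:420,::-1],(300,257))
im=np.zeros((500,800,3),np.uint8); im[:,:500]=np.clip(a*1.5,0,255); im[:257,500:]=b
cv2.imwrite("pics/w4.png",im)
E
```

```text
[0.5718678  0.34318959 0.23148063] 0.05160045145307062
```

View pics/w4.png

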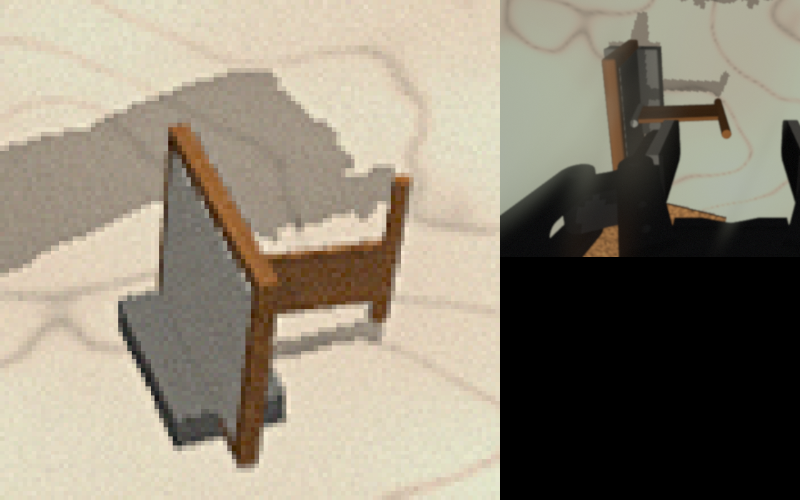

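Side crop: the kickstand is out, with the post top at (401,180) and the mirror's top-edge centres at (180,127) and (264,283). The wrist inset shows it square to the back.

```bash
python3 - <<'E'
from h import *
si=env.read_camera("side"); w=env.read_camera("wrist")
D=lambda x,y,z=.124:onz(si,260+x/4.545,130+y/4.545,z)[:2]
f,n,p=D(180,128),D(264,281),D(401,180); q=onz(w,227/.714,120+133/.714,.124)[:2]; fw=onz(w,109/.714,120+60/.714,.124)[:2]
print(f,n,p,q,fw)
for F,N,P in[(f,n,p),(fw,None,q)]:
    if N is not None: v=F-N; yaw=np.degrees(np.arctan2(-v[0],v[1])); print("len",np.hypot(*v),"yaw",yaw)
    a=np.radians(yaw); x=np.array([np.cos(a),np.sin(a)]); y=np.array([-x[1],x[0]])
    M=F-.075*y; H=M+.010*x; r=P-H; print("centre",M,"r",np.hypot(*r),"theta",np.degrees(np.arctan2(r@x,r@y)))
E
```

```text
[0.47157641 0.32829459] [0.50144876 0.19059683] [0.58226212 0.26535843] [0.5815298  0.29144898] [0.47096277 0.33262739]
len 0.14090078090626637 yaw 12.24016054039152
centre [0.48747714 0.25499952] r 0.08541058883087418 theta 96.70473425340197
centre [0.48686351 0.25933232] r 0.09003732197145381 theta 82.77965738830616
```

```bash
python3 - <<'E'
from h import *
si=env.read_camera("side"); w=env.read_camera("wrist"); sc=env.read_camera("scene")
def tri(A,B):
    (o1,d1),(o2,d2)=A,B; t=np.linalg.lstsq(np.c_[d1,-d2],o2-o1,rcond=None)[0]; a,b=o1+d1*t[0],o2+d2*t[1]; return ((a+b)/2).round(4),np.linalg.norm(a-b).round(4)
s=lambda x,y:ray(si,260+x/4.545,130+y/4.545)
wr=lambda x,y:ray(w,x/.714,120+y/.714)
print("post",tri(s(401,180),wr(227,133)))
print("foot",tri(s(378,320),wr(219,101)))
print("far top",tri(s(180,127),wr(109,60)))
print(env.get_state()["tcp_pos"])
cv2.imwrite("pics/w5.png",np.hstack([cv2.resize(w["pixels"][120:480,60:420,::-1],(400,400)),cv2.resize(sc["pixels"][215:325,380:490,::-1],(400,400),interpolation=3)]))
E
```

```text
post (array([0.583 , 0.2845, 0.1099]), np.float64(0.0058))
foot (array([0.5726, 0.2806, 0.0179]), np.float64(0.0055))
far top (array([0.4705, 0.3316, 0.123 ]), np.float64(0.0027))
[0.56927019 0.33962547 0.22378641]
```

View pics/w5.png

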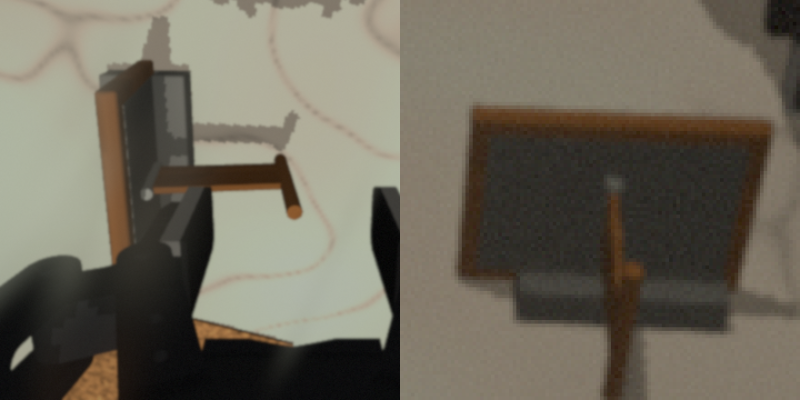

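The settled view shows the mirror rocked back a few degrees, with the kickstand looking square: hinge (147,194) and post top (294,211) in the wrist panel, hinge (614,184) and post top (633,270) in the scene panel.

```bash
python3 - <<'E'
from h import *
w=env.read_camera("wrist"); sc=env.read_camera("scene")
def tri(A,B):
    (o1,d1),(o2,d2)=A,B; t=np.linalg.lstsq(np.c_[d1,-d2],o2-o1,rcond=None)[0]; a,b=o1+d1*t[0],o2+d2*t[1]; return (a+b)/2,np.linalg.norm(a-b).round(4)
s=lambda x,y:ray(sc,380+x/3.636,215+y/3.636)
wr=lambda x,y:ray(w,60+x/1.111,120+y/1.111)
P,e=tri(s(633,270) if 0 else s(233,270),wr(294,211)); H,e2=tri(s(214,184),wr(147,194)); print(P.round(4),e,H.round(4),e2)
a=onz(sc,380+73/3.636,215+107/3.636,.124);b=onz(sc,380+371/3.636,215+122/3.636,.124); v=b-a
print(a.round(4),b.round(4),np.hypot(*v[:2]),"yaw",np.degrees(np.arctan2(-v[0],v[1])),"mid",(a+b)/2)
d=P-H; print("plate dir",np.degrees(np.arctan2(d[1],d[0])),np.hypot(d[0],d[1]))
print(env.get_state()["tcp_pos"],env.get_state()["orientation"])
E
```

```text
[0.5845 0.2836 0.1074] 0.0025 [0.4922 0.2619 0.0835] 0.004
[0.5056 0.1901 0.124 ] [0.4727 0.3338 0.124 ] 0.1474421980741039 yaw 12.914756670280847 mid [0.4891658  0.26198033 0.124     ]
plate dir 13.227304636325089 0.09486504742892
[0.56928069 0.33968878 0.2239927 ] [-4.93360971e-04  6.17479966e-01  7.86585366e-01 -1.30808566e-03]
```

>>> jog_arm(
  rows=[
    [-1, -1, 0, 0, 0, -0.13],
    [-1.8, -1.6, 0, 0, 0, -0.13],
    [-2.25, -2.02, 0, 0, 0, -0.13],
    [-2.25, -2.02, 0, 0, 0, -0.13],
    [-2.25, -2.02, -0.7, 0, 0, -0.13],
    [-2.25, -2.02, -1.5, 0, 0, -0.13],
    [-2.25, -2.02, -2.2, 0, 0, -0.13],
    [-2.25, -2.02, -2.8, 0, 0, -0.13],
    [-2.25, -2.02, -3.27, 0, 0, -0.13],
    [-2.25, -2.02, -3.27, 0, 0, -0.13],
    [-2.25, -2.02, -3.27, 0, 0, -0.13],
  ],
  jaw=-1,
)

```text
clock: 8.22
tcp_pos: [0.4787, 0.259, 0.0938]
orientation: [-0.001, 0.623, 0.782, -0.001]
wrist_force: [0.2, -0.2, -0.4]
finger_gap: 0.0855
grip_force: 0.0
```

>>> jog_arm(
  rows=[
    [0, 0, 0, 0, 0, 0],
    [0, 0, 0, 0, 0, 0],
    [0, 0, 0, 0, 0, 0],
    [0, 0, 0, 0, 0, 0],
    [0, 0, 0, 0, 0, 0],
    [0, 0, 0, 0, 0, 0],
    [0, 0, 0, 0, 0, 0],
    [0, 0, 0, 0, 0, 0],
    [0, 0, 0, 0, 0, 0],
    [0, 0, 0, 0, 0, 0],
  ],
  jaw=0.5,
  force=40,
)

```text
clock: 9.05
tcp_pos: [0.4798, 0.2596, 0.0949]
orientation: [0.0, 0.623, 0.783, 0.0]
wrist_force: [-0.4, 0.4, 0.9]
finger_gap: 0.0213
grip_force: 0.1
```

>>> jog_arm(
  rows=[
    [0, 0, 0, 0, 0, 0],
    [0, 0, 0, 0, 0, 0],
    [0, 0, 0, 0, 0, 0],
    [0, 0, 0, 0, 0, 0],
    [0, 0, 0, 0, 0, 0],
    [0, 0, 0, 0, 0, 0],
    [0, 0, 0, 0, 0, 0],
    [0, 0, 0, 0, 0, 0],
  ],
  jaw=1,
)

```text
clock: 9.72
tcp_pos: [0.4775, 0.2591, 0.0949]
orientation: [-0.001, 0.622, 0.783, -0.002]
wrist_force: [-5.1, -1.0, 5.5]
finger_gap: 0.0114
grip_force: 38.7
```

>>> jog_arm(
  rows=[
    [0, 0, 0.1, 0, 0, 0],
    [0, 0, 0.25, 0, 0, 0],
    [0, 0, 0.4, 0, 0, 0],
    [0, 0, 0.6, 0, 0, 0],
    [0, 0, 0.9, 0, 0, 0],
    [0, 0, 1.2, 0, 0, 0],
    [0, 0, 1.6, 0, 0, 0],
    [0, 0, 2, 0, 0, 0],
    [0, 0, 2.2, 0, 0, 0],
    [0, 0, 2.2, 0, 0, 0],
    [0, 0, 2.2, 0, 0, 0],
  ],
)

```text
clock: 10.63
tcp_pos: [0.481, 0.2599, 0.1838]
orientation: [0.001, 0.623, 0.782, 0.001]
wrist_force: [-0.8, -0.2, -2.7]
finger_gap: 0.0115
grip_force: 39.4
```

```bash
python3 - <<'E'
from h import *
s=env.get_state(); print(s["tcp_pos"],s["wrist_force"],s["ft_torque"],s["orientation"])
c=env.read_camera("side"); d=env.read_camera("scene")
a=cv2.resize(c["pixels"][90:240,250:400,::-1],(400,400),interpolation=3); b=cv2.resize(d["pixels"][160:320,360:520,::-1],(400,400),interpolation=3)
cv2.imwrite("pics/w6.png",np.clip(np.hstack([a,b])*1.5,0,255).astype(np.uint8))
E
```

```text
[0.48099278 0.25992943 0.18375128] [-0.7745333  -0.16907858 -2.6966104 ] [-0.02385209  0.00818529  0.02665982] [0.00088796 0.62264856 0.78249999 0.00132556]
```

View pics/w6.png

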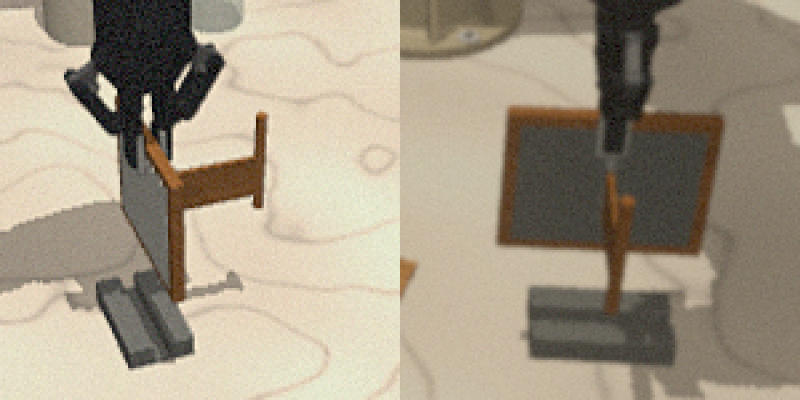

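The mirror is held clear and upright with the kickstand square and the holder empty. Moving it over the mat.

>>> jog_arm(
  rows=[
    [0.03, -0.4, 0.1, 0, 0, -0.2],
    [0.08, -1.1, 0.1, 0, 0, -0.5],
    [0.14, -1.9, 0.1, 0, 0, -0.8],
    [0.2, -2.7, 0.1, 0, 0, -1.1],
    [0.26, -3.5, 0.1, 0, 0, -1.4],
    [0.32, -4.3, 0.1, 0, 0, -1.7],
    [0.38, -5.1, 0.1, 0, 0, -2.0],
    [0.43, -5.8, 0.1, 0, 0, -2.3],
    [0.47, -6.3, 0.1, 0, 0, -2.5],
    [0.49, -6.6, 0.1, 0, 0, -2.6],
    [0.49, -6.7, 0.1, 0, 0, -2.67],
    [0.49, -6.7, 0.1, 0, 0, -2.67],
  ],
)

```text
clock: 11.73
tcp_pos: [0.4991, -0.0088, 0.1863]
orientation: [-0.001, 0.726, 0.688, -0.0]
wrist_force: [1.0, 1.1, -4.0]
finger_gap: 0.0113
grip_force: 39.4
```

>>> jog_arm(
  rows=[
    [0, 0, 0, 0.02, 0.3, 0],
    [0, 0, 0, 0.04, 0.7, 0],
    [0, 0, 0, 0.06, 1.1, 0],
    [0, 0, 0, 0.08, 1.5, 0],
    [0, 0, 0, 0.1, 1.9, 0],
    [0, 0, 0, 0.12, 2.2, 0],
    [0, 0, 0, 0.126, 2.4, 0],
    [0, 0, -0.3, 0.126, 2.4, 0],
    [0, 0, -0.6, 0.126, 2.4, 0],
    [0, 0, -0.8, 0.126, 2.4, 0],
    [0, 0, -0.8, 0.126, 2.4, 0],
    [0, 0, -0.8, 0.126, 2.4, 0],
  ],
)

```text
clock: 12.73
tcp_pos: [0.4989, -0.0077, 0.1547]
orientation: [-0.091, 0.719, 0.683, -0.087]
wrist_force: [0.5, 0.4, -2.8]
finger_gap: 0.0113
grip_force: 39.6
```

```bash
python3 - <<'E'
from h import *
from scipy.spatial.transform import Rotation as R
s=env.get_state(); p=s["tcp_pos"]; o=s["orientation"]; Rm=R.from_quat(o[[1,2,3,0]]).as_matrix()
print(p,Rm.round(4).tolist(),s["wrist_force"])
# mirror axes from the tool: up=-tool z, x=tool y (sign), predicted image positions vs mat
up=-Rm[:,2]; x=Rm[:,1]*np.sign(Rm[0,1]); y=np.cross(up,x); O=p-.091*up
print("tilt",np.degrees(np.arccos(up[2])),"yaw",np.degrees(np.arctan2(-y[0],y[1])),"origin",O,"foot",O+.102*x+.026*up)
E
```

```text
[ 0.49893914 -0.00772318  0.15471974] [[0.0519, 0.9669, -0.2496], [0.9987, -0.0502, 0.0131], [0.0001, -0.25, -0.9682]] [ 0.52421028  0.3983825  -2.82253775]
tilt 14.476782257500513 yaw -2.9768195404555686 origin [ 0.47622163 -0.00652902  0.06660908] foot [ 0.58134067 -0.01199538  0.06628481]
```

>>> jog_arm(
  rows=[
    [0, 0, -0.3, 0, 0, 0],
    [0, 0, -0.6, 0, 0, 0],
    [0, 0, -0.9, 0, 0, 0],
    [0, 0, -1.15, 0, 0, 0],
    [0, 0, -1.3, 0, 0, 0],
    [0, 0, -1.38, 0, 0, 0],
    [0, 0, -1.4, 0, 0, 0],
    [0, 0, -1.4, 0, 0, 0],
  ],
)

```text
clock: 13.4
tcp_pos: [0.4996, -0.0084, 0.0992]
orientation: [-0.091, 0.72, 0.683, -0.086]
wrist_force: [-0.2, 0.0, -3.7]
finger_gap: 0.011
grip_force: 39.5
```

>>> jog_arm(
  rows=[
    [0, 0, -0.02, 0, 0, 0],
    [0, 0, -0.05, 0, 0, 0],
    [0, 0, -0.08, 0, 0, 0],
    [0, 0, -0.1, 0, 0, 0],
    [0, 0, -0.1, 0, 0, 0],
  ],
)

```text
clock: 13.82
tcp_pos: [0.4993, -0.0084, 0.0948]
orientation: [-0.091, 0.72, 0.683, -0.086]
wrist_force: [0.3, 0.4, -3.6]
finger_gap: 0.0113
grip_force: 39.5
```

>>> jog_arm(
  rows=[
    [0, 0, -0.02, 0, 0, 0],
    [0, 0, -0.04, 0, 0, 0],
    [0, 0, -0.04, 0, 0, 0],
  ],
)

```text
clock: 14.07
tcp_pos: [0.4995, -0.0084, 0.0937]
orientation: [-0.091, 0.72, 0.683, -0.086]
wrist_force: [-0.3, 0.5, -0.8]
finger_gap: 0.0116
grip_force: 40.1
```

>>> jog_arm(
  rows=[
    [0, 0, -0.01, 0, 0, 0],
    [0, 0, -0.03, 0, 0, 0],
    [0, 0, -0.03, 0, 0, 0],
  ],
)

```text
clock: 14.32
tcp_pos: [0.4996, -0.0083, 0.0936]
orientation: [-0.091, 0.72, 0.683, -0.086]
wrist_force: [-0.9, 1.4, 8.1]
finger_gap: 0.0111
grip_force: 41.2
```

>>> jog_arm(
  rows=[
    [0, 0, 0.03, 0, 0, 0],
    [0, 0, 0.03, 0, 0, 0],
    [0, 0, 0.03, 0, 0, 0],
  ],
)

```text
clock: 14.57
tcp_pos: [0.4996, -0.0084, 0.0936]
orientation: [-0.091, 0.72, 0.683, -0.086]
wrist_force: [0.8, 0.2, 2.9]
finger_gap: 0.0112
grip_force: 40.5
```

>>> jog_arm(
  rows=[
    [0, 0, 0, 0, 0, 0],
    [0, 0, 0, 0, 0, 0],
    [0, 0, 0, 0, 0, 0],
    [0, 0, 0, 0, 0, 0],
    [0, 0, 0, 0, 0, 0],
    [0, 0, 0, 0, 0, 0],
  ],
  jaw=0.35,
)

```text
clock: 15.07
tcp_pos: [0.4994, -0.0085, 0.0932]
orientation: [-0.091, 0.72, 0.683, -0.086]
wrist_force: [-0.4, -0.0, 1.0]
finger_gap: 0.0277
grip_force: 0.0
```

>>> jog_arm(
  rows=[
    [0.05, 0, 0.2, 0, 0, 0],
    [0.13, -0.01, 0.5, 0, 0, 0],
    [0.23, -0.01, 0.9, 0, 0, 0],
    [0.36, -0.02, 1.4, 0, 0, 0],
    [0.5, -0.03, 2, 0, 0, 0],
    [0.65, -0.03, 2.6, 0, 0, 0],
    [0.0, -0.03, 3.4, 0, 0, 0],
    [-0.8, -0.6, 4, 0, 0, 0],
    [-1.5, -1.4, 4.6, 0, 0, 0],
    [-2, -2.3, 5, 0, 0, 0],
    [-2, -3.2, 5, 0, 0, 0],
    [-2, -4, 5, 0, 0, 0],
  ],
)

```text
clock: 16.07
tcp_pos: [0.4185, -0.1698, 0.2966]
orientation: [-0.089, 0.72, 0.683, -0.086]
wrist_force: [1.6, -0.1, -0.5]
finger_gap: 0.0277
grip_force: 0.0
```

>>> jog_arm(
  rows=[
    [0, -0.8, 0, 0, 0, 0],
    [0, -1.6, 0, 0, 0, 0],
    [0, -2.4, 0, 0, 0, 0],
    [0, -2.4, 0, 0, 0, 0],
  ],
)

```text
clock: 16.4
tcp_pos: [0.4192, -0.2695, 0.2931]
orientation: [-0.09, 0.722, 0.681, -0.087]
wrist_force: [0.9, 0.0, -0.3]
finger_gap: 0.0282
grip_force: 0.0
```

```bash
python3 - <<'E'
from h import *
print(env.get_state()["tcp_pos"],env.get_state()["wrist_force"])
# predicted outline of the mirror from the placing pose, against wood/cork colour in both views
t=np.radians(14.4);yw=np.radians(-3)
x0=np.array([np.cos(yw),np.sin(yw),0]);y=np.array([-np.sin(yw),np.cos(yw),0]);z0=np.array([0,0,1.])
x=x0*np.cos(t)-z0*np.sin(t); up=z0*np.cos(t)+x0*np.sin(t); O=np.array([.4768,-.007,.0055])
pts={"topL":O+.075*y+.12*up,"topR":O-.075*y+.12*up,"botL":O+.075*y,"botR":O-.075*y,"post":O+.102*x+.12*up,"foot":O+.102*x+.026*up}
for n in["scene","side"]:
    c=env.read_camera(n);T=np.linalg.inv(c["cam_to_world"])
    cv2.imwrite(f"pics/f_{n}.png",c["pixels"][:,:,::-1])
    for k,P in pts.items():
        q=T[:3,:3]@P+T[:3,3]; u=c["mtx"]@np.array([q[0],-q[1],-q[2]]); u=u[:2]/u[2]; print(n,k,u.round(1),P.round(3))
E
```

```text
[ 0.41923801 -0.26945173  0.29310746] [ 0.9059138   0.02464209 -0.28691903]
scene topL [334.7 234.8] [0.511 0.066 0.122]
scene topR [262.9 218.9] [ 0.503 -0.083  0.122]
scene botL [339.6 272.9] [0.481 0.068 0.006]
scene botR [272.9 256.8] [ 0.473 -0.082  0.006]
scene post [277.1 267.4] [ 0.605 -0.014  0.096]
scene foot [284.7 296.7] [ 0.582 -0.013  0.005]
side topL [329.4 229.8] [0.511 0.066 0.122]
side topR [336.1 286.5] [ 0.503 -0.083  0.122]
side botL [315.9 268.4] [0.481 0.068 0.006]
side botR [320.3 324.5] [ 0.473 -0.082  0.006]
side post [382.2 262.4] [ 0.605 -0.014  0.096]
side foot [367.4 292. ] [ 0.582 -0.013  0.005]
```

```bash
python3 - <<'E'
from h import *
for n,r in[("scene",(235,205,370,310)),("side",(300,215,400,345))]:
    im=cv2.imread(f"pics/f_{n}.png"); h=cv2.cvtColor(im,cv2.COLOR_BGR2HSV); x0,y0,x1,y1=r; m=np.zeros(h.shape[:2],np.uint8)
    g=cv2.inRange(h,(0,0,0),(180,80,130)); m[y0:y1,x0:x1]=g[y0:y1,x0:x1]
    m=cv2.morphologyEx(m,cv2.MORPH_OPEN,np.ones((3,3)))
    for c in sorted(cv2.findContours(m,0,1)[0],key=cv2.contourArea)[-2:]: print(n,"grey",cv2.contourArea(c),cv2.approxPolyDP(c,3,True)[:,0].tolist())
im=cv2.imread("pics/f_side.png"); h=cv2.cvtColor(im,cv2.COLOR_BGR2HSV)
for v in (262,266,270,275,280,285,290): print(v,[tuple(map(int,h[v,u])) for u in range(364,391,2)])
im=cv2.imread("pics/f_scene.png"); h=cv2.cvtColor(im,cv2.COLOR_BGR2HSV)
for v in (268,275,282,289,296): print("scene",v,[tuple(map(int,h[v,u])) for u in range(268,297,2)])
E
```

```text
scene grey 1364.0 [[269, 229], [278, 258], [290, 258], [298, 246], [302, 264], [314, 263], [315, 267], [321, 265], [324, 270], [332, 270], [327, 241]]
scene grey 4564.0 [[235, 205], [235, 273], [266, 240], [262, 224], [265, 219], [334, 233], [338, 257], [367, 263], [364, 251], [354, 251], [353, 255], [352, 250], [361, 248], [354, 240], [369, 234], [369, 205]]
side grey 113.0 [[314, 306], [306, 325], [311, 324], [315, 315], [318, 318]]
side grey 3226.0 [[300, 215], [300, 270], [307, 267], [314, 274], [320, 270], [330, 278], [338, 274], [343, 280], [342, 289], [336, 284], [332, 290], [324, 280], [320, 282], [322, 288], [316, 290], [320, 290], [322, 299], [324, 288], [329, 295], [326, 302], [334, 296], [335, 305], [339, 305], [344, 294], [350, 297], [368, 283], [362, 265], [351, 264], [348, 270], [346, 266], [332, 267], [333, 260], [334, 266], [342, 265], [342, 260], [334, 258], [346, 256], [364, 227], [333, 230]]
262 [(15, 144, 177), (14, 146, 177), (15, 142, 151), (15, 141, 172), (15, 141, 165), (15, 140, 189), (14, 144, 166), (15, 143, 150), (13, 151, 105), (13, 175, 140), (13, 117, 
[... 1865 characters left out ...]
 (15, 151, 108), (16, 156, 111), (15, 150, 112), (15, 144, 113), (16, 170, 81), (12, 170, 54), (13, 134, 55), (12, 166, 46), (14, 158, 50), (14, 193, 49), (16, 158, 66), (16, 151, 113), (16, 163, 116), (17, 166, 115)]
scene 289 [(16, 170, 111), (16, 162, 110), (16, 156, 111), (16, 160, 105), (16, 158, 113), (15, 152, 116), (15, 152, 79), (13, 157, 57), (9, 187, 49), (14, 155, 56), (14, 159, 98), (15, 153, 117), (17, 167, 107), (14, 156, 80), (15, 145, 79)]
scene 296 [(14, 150, 100), (16, 155, 99), (16, 174, 94), (15, 170, 102), (16, 162, 99), (15, 164, 104), (15, 146, 112), (15, 172, 74), (15, 157, 57), (14, 198, 58), (14, 152, 77), (15, 159, 72), (17, 166, 72), (15, 147, 71), (14, 152, 87)]
```

```bash
python3 -c "
from workcell import env
print(env.hand_in())"
```

```text
the job is handed in; nothing more can be done
None
```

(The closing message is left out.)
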